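# Nest the narrow beaker in the handled pot

### The arm

A 7-joint arm with a two-finger parallel gripper is mounted at the origin on the work surface. World frame = base frame: x ahead of the robot, y to its left, z up, the work surface at z = 0. Lengths are in m, angles in rad, forces in N, time in s.
With the tool pointing down it reaches from about 0.425 to 0.925 m from the base axis. Payload 6.8 kg.
Tool frame: the origin (TCP) lies between the finger pads; the fingertips stand finger_overhang ahead of it and the grasp point (between the pads) lies 6 mm ahead of it (finger_overhang is the distance from the TCP to the fingertips, in m); z points along the fingers, y is the line along which they close (so a half turn about z gives the same grasp; the last joint's range is limited). The gripper opens to 85 mm and grips with 20 to 120 N. Pads are 22 mm wide; open, the fingers measure 114 mm over their backs; the gripper's body (76 mm by 85 mm) begins 54 mm behind the grasp point. The pads swing forward as they close: fully open they stand 13 mm farther back than shut.
Start: joints at [1.189, 0.477, 0.022, 1.555, -0.011, 1.109, -0.083], TCP at [0.183, -0.65, 0.234] pointing down, gripper open.
Joint ranges: [-2.96, 2.96], [-0.34, 2.1], [-1.41, 1.46], [0.24, 2.44], [-1.37, 4.51], [0.17, 1.92], [-2.96, 2.96]. Speed limits (rad/s): [2.39, 2.39, 3.14, 3.14, 3.14, 3.14, 3.14].

### API

Orientations are given as a unit quaternion [w, x, y, z].
In Python, from station import * gives the robot as it stands.
- The arm moves only by the tool drive_tool, never from a script. Its argument "increments" is a list of rows, each an object of numbers: "claw": the finger opening in m, from 0 to 0.0854; "dx", "dy", "dz": the shift along the tool's x, y, z in m; "wx", "wy", "wz": the turn, a rotation vector about the tool's x, y, z in degrees. A call has 1 to 20 rows; each row shifts and turns the commanded pose from where the row before left it, along the tool's axes as they then stand; what a row does not reach is not made up. A row lasts 1/8 s, in which the tool goes at most 62.5 mm and 10.7 degrees, less where a joint would pass 70% of its speed; a pose out of reach is approached as far as the arm can. A call with a gripper value outside its range is refused whole. The fingers move at their own pace and stop on an object; "newtons" is the grip in N (left out, the last holds). Time passes only in rows, so rows that do not move let the fingers close. It gives the time, the measured TCP pose, the force, the opening and the grip force at its end, in the units of the state.
- get_obs(): the state, without advancing time (a new reading comes with each control period).
- read_camera(name): name is "side" or "top" or "wrist"; returns (picture, depth): 384x512x3 uint8, red, green, blue; 384x512 float32, m along the optical axis (not along the pixel's ray), 0 where there is no reading.
- calibration(name): a dict with "intrinsics" (3x3 intrinsics, pixels), "R" (3x3) and "t" (3): a world point X has camera coordinates R X + t; the wrist camera has in their place "mount" (4x4, takes a point from camera to tool coordinates, whose origin is the TCP and whose axes are the flange's). Camera axes: x right, y down, z forward; pixel columns grow to the right and rows downward; lengths in m; the calibration is good to about 2 mm. A picture is of the moment at which its call begins: read the wrist's pose just before it. calibration takes no time and is no camera call.
- hand_in(): hands the job in; it is judged then, once.
The state is a dict: "t": time; "q": joint angles; "joint_vel": joint speeds; "joint_torque": joint torques, N m; "eef_pos": TCP position; "tool_rot": TCP orientation; "contact_force": force on the tool from outside, world axes, zero at the start; "torque": the same for the moment, N m; "gripper_width": opening from 0.0 (shut) to 1.0 (fully open); "grasp_force": force on a finger pad.
Only numpy, scipy, OpenCV 4.12 (cv2) and the standard library are available. Lean on these libraries where they do the work, as an engineer would, in place of code of your own. Each camera call takes 0.05 s, during which the arm holds its last target. There are 200 camera calls.

### The job

Tidy the steel ware on the workshop bench: stand the narrow handled beaker upright inside the low handled pot, flat on the pot's bottom, with the beaker's handle turned a quarter turn or more away from the pot's handle so that the two do not clash. Lower it in rather than dropping it, let go, and leave the pot standing where it is. Leave the other, wide handled beaker alone.

Things in the scene. Friction and masses are not known exactly. Their poses are not given: they have to be found in the camera images.
- beaker_mid (a point): Centre, half-way up, of the narrow steel beaker to be moved: open upright cylinder, 56 mm outside, 105 mm high (this point 52.5 mm above its underside), wall and bottom 3 mm, about 180 g. z points up out of the mouth, x to its one handle, a 14 mm wide upright D-shaped strap reaching 72 mm from the axis, 54 to 98 mm above the underside. Stands on the bench at the start.
- beaker_handle (a point): Outermost part of the narrow beaker's D handle: 70 mm from the beaker's axis along its x axis, 79 mm above its underside. Axes as beaker_mid.
- pot: Low open steel pot, loose on the bench, 350 g: 96 mm outside, 90 mm inside, 50 mm high, inner floor 3 mm up. Origin: centre of its underside, z up; x points to its one handle, a 26 mm wide wire loop rising past the rim 53 to 65 mm from the axis, ending 90 mm out, top 72 mm up. The nested beaker's handle has its underside 57 mm up: it clears the rim, not the pot's handle.
- mug_mid (a point): Centre, half-way up, of the other beaker, a bystander: steel, as tall (105 mm) but 110 mm wide, too wide for the pot, its handle (along its x axis) reaching 97 mm from its axis. Leave it alone.
Mind the look-alikes: they are no part of the job. Leave any purple look-alike of the pot alone.

How it is judged:
By the outcome, as a careful person would: the job done as asked, in the order asked, and still so for the second after the job is handed in, with the robot touching nothing.
It also fails if it takes over 35 s, if anything falls off the work surface, if the arm or the gripper's body presses on something with over 40 N, if the wrist force passes 120 N, or if a joint passes its speed limit or range.

## Working session

There is one attempt and no reset: what is moved stays moved. The work goes in short steps, Python scripts to look and compute and a tool call to move; the robot and the scene stay as the last step left them, time stands still between calls to the robot, and variables do not carry over. Pictures are saved under pics/ and viewed, at most 10 in all, crops included, and the job is handed in when it is done.

Besides the shell and the picture viewer there is one more tool, called as name(argument=value, ...), one argument or row to a line, values as JSON. drive_tool: Moves the arm, as the interface text tells. Its arguments: {"type":"object","properties":{"increments":{"type":"array","items":{"type":"object","properties":{"claw":{"type":"number"},"dx":{"type":"number"},"dy":{"type":"number"},"dz":{"type":"number"},"wx":{"type":"number"},"wy":{"type":"number"},"wz":{"type":"number"}}}},"newtons":{"type":"number"}},"required":["increments"]}

```bash
mkdir -p pics; python3 - <<'E'
from station import *
import cv2,numpy as np
o=get_obs();print({k:np.round(v,3) for k,v in o.items()})
for n in("top","side"):
    p,d=read_camera(n);np.savez(f"pics/{n}0.npz",p=p,d=d);cv2.imwrite(f"pics/{n}0.png",p[:,:,::-1])
    c=calibration(n);print(n,c["intrinsics"],c["R"],c["t"],-c["R"].T@c["t"])
print(calibration("wrist"))
try: print(finger_overhang)
except Exception as e: print(e)
E
```

```text
{'t': np.float64(0.0), 'q': array([ 1.189,  0.478,  0.022,  1.556, -0.012,  1.109, -0.083]), 'joint_vel': array([ 0.001,  0.   , -0.001, -0.002, -0.001, -0.001,  0.001]), 'joint_torque': array([ 0.0000e+00, -5.9645e+01,  1.6080e+00, -2.8120e+01,  1.2000e-02,
        9.0000e-03, -0.0000e+00]), 'eef_pos': array([ 0.182, -0.649,  0.233]), 'tool_rot': array([-0.001,  0.991,  0.136, -0.   ]), 'contact_force': array([-0.416, -0.624,  0.127]), 'torque': array([ 0.038, -0.085, -0.022]), 'grasp_force': np.float64(0.0), 'gripper_width': np.float64(1.0)}
top [[395.90046339   0.         252.34367099]
 [  0.         395.90046339 189.03614938]
 [  0.           0.           1.        ]] [[-0.02600683 -0.99965858 -0.00252248]
 [-0.98905573  0.02609742 -0.14521602]
 [ 0.14523227 -0.00128174 -0.98939676]] [0.02915768 0.46906338 1.0525339 ] [0.31182624 0.01825545 1.10956269]
side [[489.1325642    0.         253.8360388 ]
 [  0.         489.1325642  189.41728843]
 [  0.           0.           1.        ]] [[-0.78497808 -0.61952038  0.00197851]
 [-0.34115389  0.42959699 -0.83609835]
 [ 0.51713    -0.65699385 -0.54857601]] [0.38071124 0.2053946  0.83602769] [-0.06341386  0.69688652  0.62960158]
{'intrinsics': array([[308.74630889,   0.        , 253.00011509],
       [  0.        , 308.74630889, 193.60841697],
       [  0.        ,   0.        ,   1.        ]]), 'mount': array([[-2.20110878e-04, -9.44508251e-01, -3.28487619e-01,
         8.40799165e-02],
       [ 9.99999583e-01,  8.33302120e-05, -9.09674647e-04,
        -2.16404714e-04],
       [ 8.86568152e-04, -3.28487682e-01,  9.44507838e-01,
        -1.40998757e-01],
       [ 0.00000000e+00,  0.00000000e+00,  0.00000000e+00,
         1.00000000e+00]])}
0.025
```

View pics/top0.png

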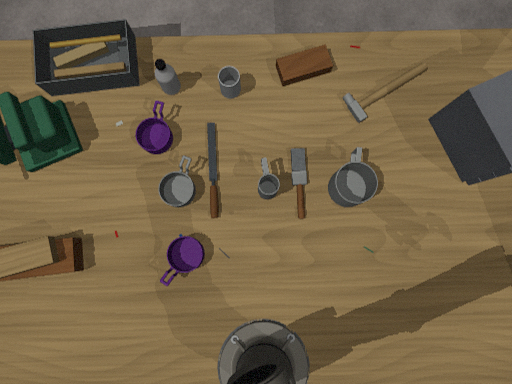

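View pics/side0.png

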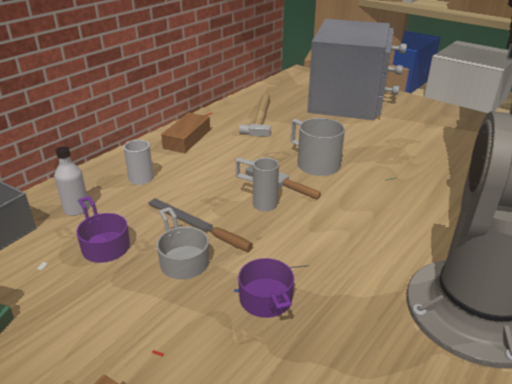

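The top view shows the narrow beaker at about (268,185) with its handle toward (265,165). The grey pot is at (178,190), handle toward (186,162), and the wide mug is at (353,185). The purple look-alikes are at (155,135) and (186,253).

```bash
cat > h.py <<'E'
import numpy as np,cv2
def cloud(d,c,box):
    x0,x1,y0,y1=box
    v,u=np.mgrid[y0:y1,x0:x1];z=d[y0:y1,x0:x1]
    P=np.stack([u,v,np.ones_like(u)],-1)@np.linalg.inv(c["intrinsics"]).T*z[...,None]
    P=P[z>0]
    return (P-c["t"])@c["R"]
def circ(P,r):
    from scipy.optimize import least_squares
    m=P[:,:2].mean(0)
    s=least_squares(lambda a:np.hypot(*(P[:,:2]-a).T)-r,m,loss="soft_l1",f_scale=.002)
    return s.x,np.sqrt(np.mean(s.fun**2))
E
python3 - <<'E'
from station import *
from h import *
for n,boxes in(("top",dict(beaker=(245,290,150,210),pot=(155,200,148,215),mug=(322,385,140,215))),("side",dict(beaker=(230,284,150,215),pot=(150,215,200,280),mug=(288,350,115,178)))):
    d=np.load(f"pics/{n}0.npz")["d"];c=calibration(n)
    for k,b in boxes.items():
        P=cloud(d,c,b);H,r,hz=dict(beaker=(.105,.0265,(.06,.094)),pot=(.05,.0465,(.057,.08)),mug=(.105,.0535,(.05,.09)))[k]
        R=P[(P[:,2]>H-.004)&(P[:,2]<H+.004)]
        x,e=circ(R,r)
        R=R[abs(np.hypot(*(R[:,:2]-x).T)-r)<.006];x,e=circ(R,r)
        # handle points
        rr=np.hypot(*(P[:,:2]-x).T); h=P[(P[:,2]>hz[0])&(P[:,2]<hz[1]+.01)&(rr>r+.008)&(rr<.105)]
        a=h[:,:2]-x
        print(n,k,len(R),x.round(4),e.round(4),"zmax",np.percentile(P[:,2],99).round(3),"handle n",len(h),"mean",a.mean(0).round(4),"yaw",np.degrees(np.arctan2(*np.median(a,0)[::-1])).round(1),"rmax",rr[P[:,2]>.04].max().round(3))
E
```

```text
top beaker 72 [ 0.4709 -0.0252] 0.001 zmax 0.104 handle n 79 mean [0.0532 0.0085] yaw 8.3 rmax 0.072
top pot 117 [0.4742 0.2243] 0.001 zmax 0.07 handle n 87 mean [ 0.0681 -0.029 ] yaw -24.5 rmax 0.124
top mug 158 [ 0.4703 -0.2501] 0.001 zmax 0.105 handle n 83 mean [ 0.079  -0.0145] yaw -10.1 rmax 0.097
side beaker 123 [ 0.4733 -0.0237] 0.0014 zmax 0.105 handle n 130 mean [0.0596 0.0103] yaw 9.6 rmax 0.074
side pot 321 [0.4764 0.2258] 0.0013 zmax 0.07 handle n 151 mean [ 0.0658 -0.0265] yaw -24.3 rmax 0.091
side mug 202 [ 0.4733 -0.249 ] 0.0017 zmax 0.105 handle n 94 mean [ 0.0889 -0.0159] yaw -9.4 rmax 0.099
```

drive_tool(
  increments=[
    {"wz": 6.6},
    {"dx": 0.0213, "dy": -0.0318},
    {"dx": 0.0213, "dy": -0.0318},
    {"dx": 0.0213, "dy": -0.0318},
    {"dx": 0.0213, "dy": -0.0318},
    {"dx": 0.0213, "dy": -0.0318},
    {"dx": 0.0213, "dy": -0.0318},
    {"dx": 0.0213, "dy": -0.0318},
    {"dx": 0.0213, "dy": -0.0318},
    {"dx": 0.0213, "dy": -0.0318},
    {"dx": 0.0213, "dy": -0.0318},
    {"dx": 0.0213, "dy": -0.0318},
    {"dx": 0.0213, "dy": -0.0318},
    {"dx": 0.0213, "dy": -0.0318},
    {"dx": 0.0213, "dy": -0.0318},
    {"dx": 0.0213, "dy": -0.0318},
    {"dx": 0.0213, "dy": -0.0318},
    {"dx": 0.0213, "dy": -0.0318},
    {"dx": 0.0213, "dy": -0.0318},
    {"claw": 0.0854},
  ],
)

```text
schema error: expected keys claw, dx, dy, dz, wx, wy, wz
```

```bash
cat > w.py <<'E'
from station import *
from h import *
from scipy.spatial.transform import Rotation as Ro
def look(name=None):
    o=get_obs();p,d=read_camera("wrist");c=calibration("wrist")
    if name: cv2.imwrite(f"pics/{name}.png",p[:,:,::-1])
    w=o["tool_rot"];R=Ro.from_quat([*w[1:],w[0]]).as_matrix()
    M=c["mount"];Rc=R@M[:3,:3];tc=R@M[:3,3]+o["eef_pos"]
    cc=dict(intrinsics=c["intrinsics"],R=Rc.T,t=-Rc.T@tc)
    print("t",o["t"].round(2),"eef",o["eef_pos"].round(4),"yaw",np.degrees(np.arctan2(R[1,0],R[0,0])).round(1),"zaxis",R[:,2].round(3),"q",o["q"].round(2),"F",o["contact_force"].round(1),"grip",o["gripper_width"].round(3),o["grasp_force"].round(1))
    return o,p,cloud(d,cc,(0,512,0,384)),R
E
python3 - <<'E'
from w import *
o,p,P,R=look("w1")
for c0,H,r in(((.472,-.0245),.105,.0265),((.475,.225),.05,.0465)):
    S=P[(abs(P[:,2]-H)<.006)&(np.hypot(*(P[:,:2]-c0).T)<r+.012)]
    if len(S)<20: continue
    x,e=circ(S,r);print(len(S),x.round(4),e.round(4),np.median(S[:,2]).round(4))
    Q=P[(P[:,2]>.06)&(P[:,2]<.1)];a=Q[:,:2]-x;rr=np.hypot(*a.T);k=(rr>r+.015)&(rr<.078)
    print(k.sum(),np.degrees(np.arctan2(*np.median(a[k],0)[::-1])))
E
```

```text
Traceback (most recent call last):
  File "w.py", line 10, in look
    print("t",o["t"].round(2),"eef",o["eef_pos"].round(4),"yaw",np.degrees(np.arctan2(R[1,0],R[0,0])).round(1),"zaxis",R[:,2].round(3),"q",o["q"].round(2),"F",o["contact_force"].round(1),"grip",o["gripper_width"].round(3),o["grasp_force"].round(1))
              ^^^^^^^^^^^^
AttributeError: 'float' object has no attribute 'round'
```

View pics/w1.png

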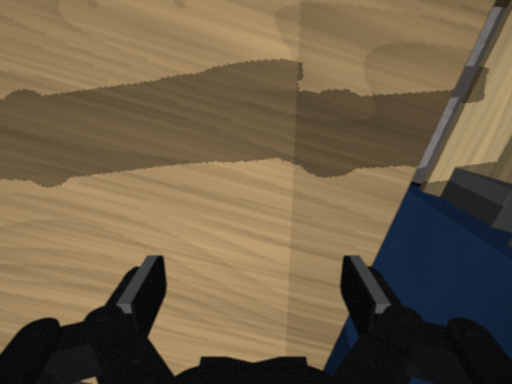

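The wrist view is still at the start pose: bench, shadow, and a blue box at the right around (430,280). The move was refused because every row needs all the keys.

drive_tool(
  increments=[
    {"claw": 0.0854, "dx": 0, "dy": 0, "dz": 0, "wx": 0, "wy": 0, "wz": 6.6},
    {"claw": 0.0854, "dx": 0.0213, "dy": -0.0318, "dz": 0, "wx": 0, "wy": 0, "wz": 0},
    {"claw": 0.0854, "dx": 0.0213, "dy": -0.0318, "dz": 0, "wx": 0, "wy": 0, "wz": 0},
    {"claw": 0.0854, "dx": 0.0213, "dy": -0.0318, "dz": 0, "wx": 0, "wy": 0, "wz": 0},
    {"claw": 0.0854, "dx": 0.0213, "dy": -0.0318, "dz": 0, "wx": 0, "wy": 0, "wz": 0},
    {"claw": 0.0854, "dx": 0.0213, "dy": -0.0318, "dz": 0, "wx": 0, "wy": 0, "wz": 0},
    {"claw": 0.0854, "dx": 0.0213, "dy": -0.0318, "dz": 0, "wx": 0, "wy": 0, "wz": 0},
    {"claw": 0.0854, "dx": 0.0213, "dy": -0.0318, "dz": 0, "wx": 0, "wy": 0, "wz": 0},
    {"claw": 0.0854, "dx": 0.0213, "dy": -0.0318, "dz": 0, "wx": 0, "wy": 0, "wz": 0},
    {"claw": 0.0854, "dx": 0.0213, "dy": -0.0318, "dz": 0, "wx": 0, "wy": 0, "wz": 0},
    {"claw": 0.0854, "dx": 0.0213, "dy": -0.0318, "dz": 0, "wx": 0, "wy": 0, "wz": 0},
    {"claw": 0.0854, "dx": 0.0213, "dy": -0.0318, "dz": 0, "wx": 0, "wy": 0, "wz": 0},
    {"claw": 0.0854, "dx": 0.0213, "dy": -0.0318, "dz": 0, "wx": 0, "wy": 0, "wz": 0},
    {"claw": 0.0854, "dx": 0.0213, "dy": -0.0318, "dz": 0, "wx": 0, "wy": 0, "wz": 0},
    {"claw": 0.0854, "dx": 0.0213, "dy": -0.0318, "dz": 0, "wx": 0, "wy": 0, "wz": 0},
    {"claw": 0.0854, "dx": 0.0213, "dy": -0.0318, "dz": 0, "wx": 0, "wy": 0, "wz": 0},
    {"claw": 0.0854, "dx": 0.0213, "dy": -0.0318, "dz": 0, "wx": 0, "wy": 0, "wz": 0},
    {"claw": 0.0854, "dx": 0, "dy": 0, "dz": 0, "wx": 0, "wy": 0, "wz": 0},
  ],
)

```text
t: 2.4
eef_pos: [0.4396, -0.0908, 0.2344]
tool_rot: [-0.0, 0.997, 0.082, 0.0]
contact_force: [-0.7, -0.4, -0.8]
gripper_width: 0.998
grasp_force: 0.0
```

```bash
sed -i 's/o\["t"\].round(2)/round(float(o["t"]),2)/; s/o\["gripper_width"\].round(3),o\["grasp_force"\].round(1)/o["gripper_width"],o["grasp_force"]/' w.py
cat > m.py <<'E'
from w import *
import sys
o,p,P,R=look(sys.argv[1])
for c0,H,r in(((.472,-.0245),.105,.0265),((.475,.225),.05,.0465)):
    S=P[(abs(P[:,2]-H)<.006)&(np.hypot(*(P[:,:2]-c0).T)<r+.012)]
    if len(S)<20: continue
    x,e=circ(S,r);print(len(S),x.round(4),e.round(4),np.median(S[:,2]).round(4))
    Q=P[(P[:,2]>.057)&(P[:,2]<.1)];a=Q[:,:2]-x;rr=np.hypot(*a.T);k=(rr>r+.008)&(rr<.095)
    print(k.sum(),np.degrees(np.arctan2(*np.median(a[k],0)[::-1])))
E
python3 m.py w2
```

```text
t 2.4 eef [ 0.4396 -0.0908  0.2344] yaw 9.4 zaxis [ 0.001  0.001 -1.   ] q [ 0.41  0.12 -0.37  2.05  0.05  0.98 -1.39] F [-0.7 -0.4 -0.8] grip 0.9984464375526262 0.0
1030 [ 0.4743 -0.0254] 0.0024 0.1057
986 6.807149682917323
```

View pics/w2.png

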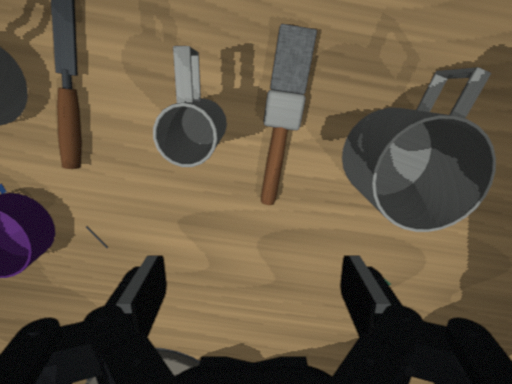

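The wrist view shows the beaker rim centred at about (187,133) with its handle up at (185,70). The mug is at right (430,170), clear of the fingers' path.

drive_tool(
  increments=[
    {"claw": 0.0854, "dx": 0.0146, "dy": -0.0198, "dz": 0, "wx": 0, "wy": 0, "wz": 0},
    {"claw": 0.0854, "dx": 0.0146, "dy": -0.0198, "dz": 0, "wx": 0, "wy": 0, "wz": 0},
    {"claw": 0.0854, "dx": 0.0146, "dy": -0.0198, "dz": 0, "wx": 0, "wy": 0, "wz": 0},
    {"claw": 0.0854, "dx": 0, "dy": 0, "dz": 0.03, "wx": 0, "wy": 0, "wz": 0},
    {"claw": 0.0854, "dx": 0, "dy": 0, "dz": 0.03, "wx": 0, "wy": 0, "wz": 0},
    {"claw": 0.0854, "dx": 0, "dy": 0, "dz": 0.02, "wx": 0, "wy": 0, "wz": 0},
    {"claw": 0.0854, "dx": 0, "dy": 0, "dz": 0, "wx": 0, "wy": 0, "wz": 0},
  ],
)

```text
t: 3.32
eef_pos: [0.471, -0.0294, 0.153]
tool_rot: [0.0, 0.997, 0.078, -0.002]
contact_force: [0.3, 0.1, 0.7]
gripper_width: 1.004
grasp_force: 0.0
```

```bash
python3 m.py w3
```

```text
t 3.33 eef [ 0.471  -0.0294  0.153 ] yaw 9.0 zaxis [-0.004 -0.    -1.   ] q [ 0.28  0.28 -0.4   2.08  0.15  0.81 -1.63] F [0.3 0.1 0.7] grip 1.0043794037122542 0.0
1833 [ 0.4745 -0.0248] 0.0022 0.1056
1135 8.70200070907912
137 [0.4763 0.2235] 0.0005 0.0459
0 nan
  return _methods._mean(a, axis=axis, dtype=dtype,
  ret = um.true_divide(
```

View pics/w3.png

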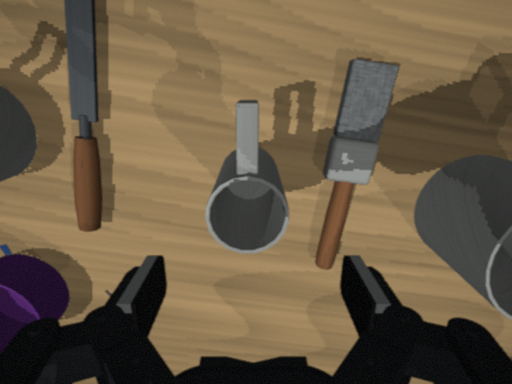

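The rim is at (248,212), almost centred between the fingers (centre column ~253). I'll make a small correction, descend and close.

drive_tool(
  increments=[
    {"claw": 0.0854, "dx": 0.0035, "dy": -0.004, "dz": 0, "wx": 0, "wy": 0, "wz": 0},
    {"claw": 0.0854, "dx": 0, "dy": 0, "dz": 0.02, "wx": 0, "wy": 0, "wz": 0},
    {"claw": 0.0854, "dx": 0, "dy": 0, "dz": 0.02, "wx": 0, "wy": 0, "wz": 0},
    {"claw": 0.0854, "dx": 0, "dy": 0, "dz": 0.02, "wx": 0, "wy": 0, "wz": 0},
    {"claw": 0.0854, "dx": 0, "dy": 0, "dz": 0, "wx": 0, "wy": 0, "wz": 0},
    {"claw": 0.05, "dx": 0, "dy": 0, "dz": 0, "wx": 0, "wy": 0, "wz": 0},
    {"claw": 0.05, "dx": 0, "dy": 0, "dz": 0, "wx": 0, "wy": 0, "wz": 0},
    {"claw": 0.05, "dx": 0, "dy": 0, "dz": 0, "wx": 0, "wy": 0, "wz": 0},
    {"claw": 0.05, "dx": 0, "dy": 0, "dz": 0, "wx": 0, "wy": 0, "wz": 0},
    {"claw": 0.05, "dx": 0, "dy": 0, "dz": 0, "wx": 0, "wy": 0, "wz": 0},
    {"claw": 0.05, "dx": 0, "dy": 0, "dz": 0, "wx": 0, "wy": 0, "wz": 0},
  ],
  newtons=40,
)

```text
t: 4.75
eef_pos: [0.4768, -0.0235, 0.096]
tool_rot: [0.0, 0.997, 0.079, 0.002]
contact_force: [-1.4, -0.3, 7.7]
gripper_width: 0.64
grasp_force: 40.5
```

drive_tool(
  increments=[
    {"claw": 0.05, "dx": 0, "dy": 0, "dz": -0.01, "wx": 0, "wy": 0, "wz": 0},
    {"claw": 0.05, "dx": 0, "dy": 0, "dz": -0.03, "wx": 0, "wy": 0, "wz": 0},
    {"claw": 0.05, "dx": 0, "dy": 0, "dz": -0.03, "wx": 0, "wy": 0, "wz": 0},
    {"claw": 0.05, "dx": 0, "dy": 0, "dz": -0.03, "wx": 0, "wy": 0, "wz": 0},
    {"claw": 0.05, "dx": 0, "dy": 0, "dz": -0.02, "wx": 0, "wy": 0, "wz": 0},
    {"claw": 0.05, "dx": 0, "dy": 0, "dz": 0, "wx": 0, "wy": 0, "wz": -9},
    {"claw": 0.05, "dx": 0, "dy": 0, "dz": 0, "wx": 0, "wy": 0, "wz": -9},
    {"claw": 0.05, "dx": 0, "dy": 0, "dz": 0, "wx": 0, "wy": 0, "wz": -9},
    {"claw": 0.05, "dx": 0, "dy": 0, "dz": 0, "wx": 0, "wy": 0, "wz": -9},
    {"claw": 0.05, "dx": 0, "dy": 0, "dz": 0, "wx": 0, "wy": 0, "wz": -9},
    {"claw": 0.05, "dx": 0, "dy": 0, "dz": 0, "wx": 0, "wy": 0, "wz": -9},
    {"claw": 0.05, "dx": 0, "dy": 0, "dz": 0, "wx": 0, "wy": 0, "wz": -9},
    {"claw": 0.05, "dx": 0, "dy": 0, "dz": 0, "wx": 0, "wy": 0, "wz": -9},
    {"claw": 0.05, "dx": 0, "dy": 0, "dz": 0, "wx": 0, "wy": 0, "wz": -9},
    {"claw": 0.05, "dx": 0, "dy": 0, "dz": 0, "wx": 0, "wy": 0, "wz": -9},
    {"claw": 0.05, "dx": 0, "dy": 0, "dz": 0, "wx": 0, "wy": 0, "wz": -9},
    {"claw": 0.05, "dx": 0, "dy": 0, "dz": 0, "wx": 0, "wy": 0, "wz": -9},
    {"claw": 0.05, "dx": 0, "dy": 0, "dz": 0, "wx": 0, "wy": 0, "wz": 0},
  ],
)

```text
t: 7.0
eef_pos: [0.4752, -0.0237, 0.2148]
tool_rot: [0.0, 0.523, 0.853, -0.0]
contact_force: [0.2, 0.4, -1.4]
gripper_width: 0.639
grasp_force: 42.7
```

```bash
cat > s.py <<'E'
from w import *
import sys
o=get_obs();e=o["eef_pos"];w=o["tool_rot"];R=Ro.from_quat([*w[1:],w[0]]).as_matrix()
yaw=np.degrees(np.arctan2(R[1,0],R[0,0]));print("t",o["t"],"eef",e.round(4),"yaw",yaw.round(1),"zax",R[:,2].round(3),"q",o["q"].round(2))
for n in("top","side"):
    p,d=read_camera(n);c=calibration(n);cv2.imwrite(f"pics/{n}_{sys.argv[1]}.png",p[:,:,::-1])
    P=cloud(d,c,(0,512,0,384));np.save(f"pics/{n}c.npy",P)
    for nm,c0,(a,b),r in (("pot",(.475,.225),(.046,.053),.0465),):
        S=P[(P[:,2]>a)&(P[:,2]<b)&(abs(np.hypot(*(P[:,:2]-c0).T)-r)<.01)]
        if len(S)>20:
            x,er=circ(S,r);print(n,nm,len(S),x.round(4),er.round(4))
    # beaker: wall points below fingers
    S=P[(P[:,2]>e[2]-.09)&(P[:,2]<e[2]-.04)&(np.hypot(*(P[:,:2]-e[:2]).T)<.034)]
    if len(S)>20:
        for lo,hi in((.09,.065),(.065,.04)):
            T=S[(S[:,2]>e[2]-lo)&(S[:,2]<e[2]-hi)]
            if len(T)>10:
                x,er=circ(T,.028);print(n,"beaker wall",len(T),x.round(4),er.round(4),"vs tcp",(x-e[:2]).round(4))
    S=P[(np.hypot(*(P[:,:2]-e[:2]).T)<.034)&(P[:,2]>e[2]-.13)]
    print(n,"lowest beaker",np.percentile(S[:,2],1).round(4) if len(S) else None)
E
python3 s.py 4
```

```text
t 7.0 eef [ 0.4752 -0.0237  0.2148] yaw 117.0 zax [ 0. -0. -1.] q [ 0.53  0.24 -0.7   2.    0.19  0.96  0.21]
top pot 128 [0.4743 0.2242] 0.0018
top lowest beaker 0.1746
side pot 318 [0.4767 0.2259] 0.0016
side beaker wall 263 [ 0.4783 -0.0267] 0.0012 vs tcp [ 0.0031 -0.003 ]
side beaker wall 190 [ 0.478  -0.0265] 0.0012 vs tcp [ 0.0027 -0.0028]
side lowest beaker 0.1212
```

View pics/side_4.png

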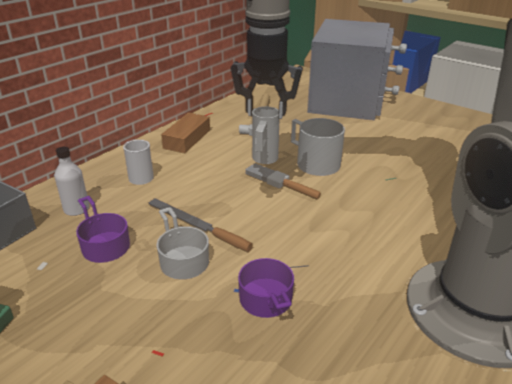

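The beaker hangs upright at (265,135) in the side view, handle turned toward the camera. The pot is undisturbed at (184,252). Next I carry it over by the difference measured in the same camera.

drive_tool(
  increments=[
    {"claw": 0.05, "dx": 0.0226, "dy": 0.0113, "dz": 0, "wx": 0, "wy": 0, "wz": 0},
    {"claw": 0.05, "dx": 0.0226, "dy": 0.0113, "dz": 0, "wx": 0, "wy": 0, "wz": 0},
    {"claw": 0.05, "dx": 0.0226, "dy": 0.0113, "dz": 0, "wx": 0, "wy": 0, "wz": 0},
    {"claw": 0.05, "dx": 0.0226, "dy": 0.0113, "dz": 0, "wx": 0, "wy": 0, "wz": 0},
    {"claw": 0.05, "dx": 0.0226, "dy": 0.0113, "dz": 0, "wx": 0, "wy": 0, "wz": 0},
    {"claw": 0.05, "dx": 0.0226, "dy": 0.0113, "dz": 0, "wx": 0, "wy": 0, "wz": 0},
    {"claw": 0.05, "dx": 0.0226, "dy": 0.0113, "dz": 0, "wx": 0, "wy": 0, "wz": 0},
    {"claw": 0.05, "dx": 0.0226, "dy": 0.0113, "dz": 0, "wx": 0, "wy": 0, "wz": 0},
    {"claw": 0.05, "dx": 0.0226, "dy": 0.0113, "dz": 0, "wx": 0, "wy": 0, "wz": 0},
    {"claw": 0.05, "dx": 0.0226, "dy": 0.0113, "dz": 0, "wx": 0, "wy": 0, "wz": 0},
    {"claw": 0.05, "dx": 0, "dy": 0, "dz": 0, "wx": 0, "wy": 0, "wz": 0},
    {"claw": 0.05, "dx": 0, "dy": 0, "dz": 0, "wx": 0, "wy": 0, "wz": 0},
  ],
)

```text
t: 8.6
eef_pos: [0.4731, 0.2283, 0.2142]
tool_rot: [0.0, 0.523, 0.853, -0.0]
contact_force: [0.4, -1.0, -1.9]
gripper_width: 0.641
grasp_force: 42.7
```

```bash
python3 s.py 5
```

```text
t 8.6 eef [0.4731 0.2283 0.2142] yaw 117.0 zax [-0.    -0.001 -1.   ] q [ 0.07  0.35 -0.78  1.89  0.29  1.01 -0.36]
top lowest beaker 0.5659
side pot 312 [0.4765 0.2256] 0.0014
side beaker wall 340 [0.4764 0.2245] 0.001 vs tcp [ 0.0033 -0.0038]
side beaker wall 260 [0.4761 0.2249] 0.0011 vs tcp [ 0.003  -0.0034]
side lowest beaker 0.1211
```

View pics/side_5.png

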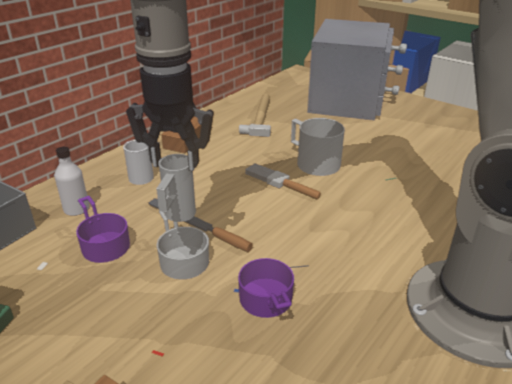

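The beaker hangs over the pot (pot at (184,252)), aligned to about 1 mm, and the two handles point different ways. I'll lower it.

drive_tool(
  increments=[
    {"claw": 0.05, "dx": 0.001, "dy": 0, "dz": 0.02, "wx": 0, "wy": 0, "wz": 0},
    {"claw": 0.05, "dx": 0, "dy": 0, "dz": 0.02, "wx": 0, "wy": 0, "wz": 0},
    {"claw": 0.05, "dx": 0, "dy": 0, "dz": 0.016, "wx": 0, "wy": 0, "wz": 0},
    {"claw": 0.05, "dx": 0, "dy": 0, "dz": 0.012, "wx": 0, "wy": 0, "wz": 0},
    {"claw": 0.05, "dx": 0, "dy": 0, "dz": 0.012, "wx": 0, "wy": 0, "wz": 0},
    {"claw": 0.05, "dx": 0, "dy": 0, "dz": 0.012, "wx": 0, "wy": 0, "wz": 0},
    {"claw": 0.05, "dx": 0, "dy": 0, "dz": 0.008, "wx": 0, "wy": 0, "wz": 0},
    {"claw": 0.05, "dx": 0, "dy": 0, "dz": 0.006, "wx": 0, "wy": 0, "wz": 0},
    {"claw": 0.05, "dx": 0, "dy": 0, "dz": 0.003, "wx": 0, "wy": 0, "wz": 0},
    {"claw": 0.05, "dx": 0, "dy": 0, "dz": 0, "wx": 0, "wy": 0, "wz": 0},
    {"claw": 0.05, "dx": 0, "dy": 0, "dz": 0, "wx": 0, "wy": 0, "wz": 0},
  ],
)

```text
t: 10.07
eef_pos: [0.4729, 0.2301, 0.1056]
tool_rot: [0.0, 0.522, 0.853, 0.0]
contact_force: [-0.2, -0.3, -1.3]
gripper_width: 0.637
grasp_force: 42.7
```

drive_tool(
  increments=[
    {"claw": 0.05, "dx": 0, "dy": 0, "dz": 0.002, "wx": 0, "wy": 0, "wz": 0},
    {"claw": 0.05, "dx": 0, "dy": 0, "dz": 0.002, "wx": 0, "wy": 0, "wz": 0},
    {"claw": 0.05, "dx": 0, "dy": 0, "dz": 0.001, "wx": 0, "wy": 0, "wz": 0},
    {"claw": 0.05, "dx": 0, "dy": 0, "dz": 0, "wx": 0, "wy": 0, "wz": 0},
    {"claw": 0.05, "dx": 0, "dy": 0, "dz": 0, "wx": 0, "wy": 0, "wz": 0},
  ],
)

```text
t: 10.7
eef_pos: [0.4727, 0.23, 0.1003]
tool_rot: [0.0, 0.522, 0.853, 0.0]
contact_force: [0.0, 0.4, -1.2]
gripper_width: 0.638
grasp_force: 42.7
```

```bash
python3 s.py 6
```

```text
t 10.7 eef [0.4727 0.23   0.1003] yaw 117.1 zax [ 0.  0. -1.] q [-0.01  0.5  -0.7   1.99  0.45  0.8  -0.5 ]
top lowest beaker 0.45
side pot 200 [0.4766 0.2258] 0.0014
side beaker wall 210 [0.4756 0.2271] 0.0012 vs tcp [ 0.0029 -0.0029]
side lowest beaker 0.0389
```

drive_tool(
  increments=[
    {"claw": 0.05, "dx": 0, "dy": 0, "dz": 0.001, "wx": 0, "wy": 0, "wz": 0},
    {"claw": 0.05, "dx": 0, "dy": 0, "dz": 0, "wx": 0, "wy": 0, "wz": 0},
    {"claw": 0.05, "dx": 0, "dy": 0, "dz": 0, "wx": 0, "wy": 0, "wz": 0},
  ],
)

```text
t: 11.18
eef_pos: [0.4727, 0.23, 0.0993]
tool_rot: [0.0, 0.522, 0.853, 0.0]
contact_force: [-0.4, -0.4, -1.1]
gripper_width: 0.636
grasp_force: 42.8
```

drive_tool(
  increments=[
    {"claw": 0.05, "dx": 0, "dy": 0, "dz": 0.001, "wx": 0, "wy": 0, "wz": 0},
    {"claw": 0.05, "dx": 0, "dy": 0, "dz": 0, "wx": 0, "wy": 0, "wz": 0},
    {"claw": 0.05, "dx": 0, "dy": 0, "dz": 0, "wx": 0, "wy": 0, "wz": 0},
  ],
)

```text
t: 11.55
eef_pos: [0.4732, 0.2299, 0.0991]
tool_rot: [0.001, 0.522, 0.853, 0.0]
contact_force: [-0.6, -1.8, 6.8]
gripper_width: 0.64
grasp_force: 43.5
```

Contact at z = 0.099, so it is seated. Release and retreat upward.

drive_tool(
  increments=[
    {"claw": 0.064, "dx": 0, "dy": 0, "dz": 0, "wx": 0, "wy": 0, "wz": 0},
    {"claw": 0.07, "dx": 0, "dy": 0, "dz": 0, "wx": 0, "wy": 0, "wz": 0},
    {"claw": 0.078, "dx": 0, "dy": 0, "dz": 0, "wx": 0, "wy": 0, "wz": 0},
    {"claw": 0.078, "dx": 0, "dy": 0, "dz": 0, "wx": 0, "wy": 0, "wz": 0},
    {"claw": 0.078, "dx": 0, "dy": 0, "dz": 0, "wx": 0, "wy": 0, "wz": 0},
    {"claw": 0.078, "dx": -0.003, "dy": 0.001, "dz": 0, "wx": 0, "wy": 0, "wz": 0},
    {"claw": 0.078, "dx": 0, "dy": 0, "dz": -0.01, "wx": 0, "wy": 0, "wz": 0},
    {"claw": 0.078, "dx": 0, "dy": 0, "dz": -0.02, "wx": 0, "wy": 0, "wz": 0},
    {"claw": 0.078, "dx": 0, "dy": 0, "dz": -0.03, "wx": 0, "wy": 0, "wz": 0},
    {"claw": 0.078, "dx": 0, "dy": 0, "dz": -0.03, "wx": 0, "wy": 0, "wz": 0},
    {"claw": 0.078, "dx": 0, "dy": 0, "dz": -0.03, "wx": 0, "wy": 0, "wz": 0},
    {"claw": 0.078, "dx": 0, "dy": 0, "dz": -0.03, "wx": 0, "wy": 0, "wz": 0},
    {"claw": 0.078, "dx": 0, "dy": 0, "dz": 0, "wx": 0, "wy": 0, "wz": 0},
  ],
)

```text
t: 13.18
eef_pos: [0.4761, 0.2291, 0.2521]
tool_rot: [0.002, 0.522, 0.853, 0.002]
contact_force: [0.2, 0.1, 0.3]
gripper_width: 0.912
grasp_force: 0.0
```

```bash
python3 s.py 7; python3 - <<'E'
from h import *
P=np.load("pics/sidec.npy")
S=P[(np.hypot(*(P[:,:2]-[.476,.226]).T)<.04)&(P[:,2]>.1)&(P[:,2]<.116)]
x,e=circ(S,.0265);print("rim",x,e,np.percentile(S[:,2],[5,50,95]))
a=P[:,:2]-x;r=np.hypot(*a.T)
for nm,k in(("beaker h",(r>.05)&(r<.075)&(P[:,2]>.075)&(P[:,2]<.105)),("pot h",(r>.055)&(r<.1)&(P[:,2]>.055)&(P[:,2]<.073)&(a[:,0]>.02))):
    print(nm,k.sum(),np.degrees(np.arctan2(*np.median(a[k],0)[::-1])))
T=S[abs(np.hypot(*(S[:,:2]-x).T)-.0265)<.004];print("rim tilt",np.linalg.lstsq(np.c_[T[:,:2]-x,np.ones(len(T))],T[:,2],rcond=None)[0])
E
```

```text
t 13.175 eef [0.4761 0.2291 0.2521] yaw 117.1 zax [ 0.006  0.002 -1.   ] q [ 0.1   0.31 -0.8   1.85  0.26  1.08 -0.33]
top lowest beaker 0.6024
side pot 202 [0.4766 0.2258] 0.0013
side lowest beaker 0.3197
rim [0.4750321  0.22841466] 0.002257283406755655 [0.10052447 0.10520804 0.10885373]
beaker h 165 116.27650257071889
pot h 75 -21.245018403178843
rim tilt [ 0.00153547 -0.00938308  0.10509598]
```

View pics/side_7.png

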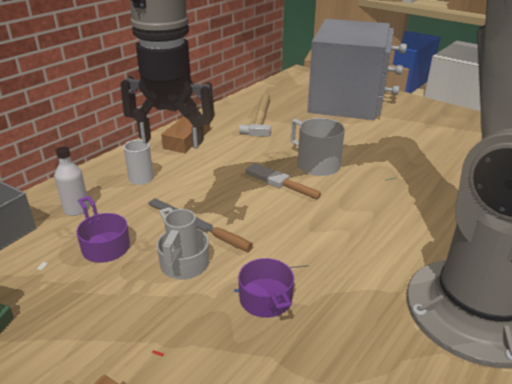

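The beaker stands upright in the pot at (183,240). Its handle is at about 116°, roughly 140° from the pot's, the pot has not moved and the gripper is clear.

```bash
python3 -c "
from station import *
print(hand_in())"
```

```text
the job is handed in; nothing more can be done
None
```

The narrow beaker stands upright on the pot's bottom, its handle about 140° from the pot's; it was lowered in and released, the pot and wide beaker stayed put, and the job was handed in at about 13 s.

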